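Portion walnuts through a pedal hopper

ROBOT

A 7-joint arm with a two-finger parallel gripper is mounted at the origin on a cart in front of the work surface, level with it; the furniture and walls round the work are solid. World frame = base frame: x ahead of the robot, y to its left, z up, the work surface at z = 0. Lengths are in m, angles in degrees, forces in N, time in s.
With the tool pointing down it reaches from about 0.425 to 0.875 m from the base axis. Payload 4.7 kg.
Tool frame: the origin (TCP) lies midway between the tips of the shut fingers; the grasp point (between the pads) lies 19 mm behind it; z points along the fingers, y is the line along which they close (so a half turn about z gives the same grasp; the last joint's range is limited). The gripper opens to 87 mm and grips with 3 to 60 N. Pads are 19 mm wide; open, the fingers measure 117 mm over their backs; the gripper's body (75 mm by 190 mm) begins 51 mm behind the grasp point.
Start: joints at [73.23, 18.392, -4.016, 83.108, 1.295, 78.541, -3.26], TCP at [0.196, -0.62, 0.223] pointing down, gripper open.
Joint ranges: [-163.93, 163.93], [-17.29, 119.83], [-79.2, 71.16], [3.27, 140.29], [-89.18, 269.18], [5.43, 117.66], [-154.24, 154.24]. Speed limits (degrees/s): [147.25, 147.25, 180, 180, 180, 180, 180].

INTERFACE

Orientations are given as [roll, pitch, yaw] about the fixed x, y, z axes, in that order (R = Rz(yaw) Ry(pitch) Rx(roll)).
In Python, from cell import env, viewer, boxes_of, masks_of gives the robot as it stands. The module is installed in compiled form; this text tells all that it offers.
- The arm moves only by the tool apply_moves, never from a script. Its argument "moves" is a list of rows, each a list of 7 numbers: the shift along the tool's x, y, z scaled (see below), then the turn, a rotation vector about the tool's x, y, z scaled (see below), then the opening, from 0 (shut) to 1 (fully open). A call has 1 to 20 rows; each row is the pose to reach, as a shift and turn from the pose commanded when the call began, along the tool's axes at that moment; what a row does not reach only later rows make up. The controller multiplies each number of a shift by 0.2 m and each number of a turn by 1.5 rad. A row lasts 1/10 s, in which the tool goes at most 50 mm and 8.59 degrees, less where a joint would pass 70% of its speed; a pose out of reach is approached as far as the arm can. A call with a number of a shift or a turn outside -1 to 1 is refused whole. A call with a gripper value outside its range is refused whole. The fingers move at their own pace and stop on an object; "grip_force" is the grip in N (left out, the last holds). Time passes only in rows, so rows that repeat a pose let the fingers close. It gives the time, the measured TCP pose, the force, the opening and the grip force at its end, in the units of the state.
- env.get_obs(): the state, without advancing time (a new reading comes with each control period).
- viewer.read_camera(name): name is "scene" or "top"; returns the picture (480x640x3 uint8, red, green, blue); there is no depth.
- viewer.get_calibration(name): a dict with "fov_y" (degrees; the focal length in pixels is half the picture's height over the tangent of half this angle, whatever the lens; pixels are square), "cx", "cy" (the principal point, pixels), "position" and "orientation" of the camera in the world. Camera axes: x right, y up, looking along -z (the intrinsics and any distortion apply to the point x, -y, -z); pixel columns grow to the right and rows downward; lengths in m; the calibration is good to about 2 mm. A picture is of the moment at which its call begins. get_calibration takes no time and is no camera call.
- env.sign_off(): hands the job in; it is judged then, once.
Trained networks look in the newest picture that a camera, given by its name, has taken for a name from the list of things; names that differ only in an ending like _2 or _b are one class to them, and where a whole thing is asked for, a point or a joint stands for the part that bears it (a point fixed in the world has none). Each returns a list of dicts, best first, with "conf" (0 to 1); they miss things now and then, are a little off and sometimes report something else, mostly with a low value. They report only what shows in the picture. A call takes as long as a camera call.
- boxes_of(camera, target): "location" ([column, row] in pixels, amid what is visible of it).
- masks_of(camera, target): "pixels" (480x640 bool, what is visible of it) and "location" ([column, row] in pixels, amid what is visible of it).
The state is a dict: "time_s": time; "qpos": joint angles; "joint_velocities": joint speeds; "effort": joint torques, N m; "tool_pos": TCP position; "tool_rot": TCP orientation; "force": force on the tool from outside, world axes, zero at the start; "wrist_torque": the same for the moment, N m; "grip_width": finger opening in m; "grasp_force": force on a finger pad.
Only numpy, scipy, OpenCV 4.12 (cv2) and the standard library are available. Lean on these libraries where they do the work, as an engineer would, in place of code of your own. Each camera call takes 0.05 s, during which the arm holds its last target. There are 200 camera calls.

TASK

Pour the three walnuts from the steel scoop into the open top of the nut hopper, then lay the empty scoop down flat and right way up on the table, clear of the hopper and bowl. Then press the hopper's spring pedal fully down to its stop, keep it down until all three walnuts have dropped out of the spout into the white bowl, and let the pedal come back up. Do not let go of the scoop above the table, and leave the bowl, measuring cup, pastry cutter and oven timer where they stand.

Things in the scene. Friction and masses are not known exactly. Their poses are not given: they have to be found in the camera images.
- hopper: Fixed tabletop nut hopper of grey sheet metal, 206 x 206 mm, 190 mm high. Origin: on the table under the chute's middle; z up. Front, with the pedal: its -x side; spout: its +y end. Inside, a floor slopes down from y -100 (z 125 mm) to an upright flap gate at y 45 (z 70 mm) that holds the walnuts back. Base plate x +-100, y -125..-10 mm, 6 mm thick.
- hopper_mouth (a point): Middle of the hopper's open top, at hopper (0, -25, 187) mm. The opening spans hopper x -100..100, y -100..50 mm, rim at z 190 mm; front and back slope inward to x +-45 at z 135 mm. The front rim (x -106 mm) overhangs the pedal: reach the pad with the tool leaning back toward hopper -x by 25 to 40 degrees.
- pedal (a joint): Hinge of the spring pedal: 0 when up, 0.30 rad when fully down at its stop. It takes about 3 N at the pad to start, about 9 N to hold fully down, and springs back by itself. It swings the flap gate open in proportion; the walnuts then roll out by themselves within a second or two. Hinge axis: along hopper y, at hopper x -30, z 30 mm; pad centre 85 mm from it.
- pedal_pad (a point): Middle of the top of the pedal's black ribbed pad (56 x 60 mm), at hopper (-109, -60, 62) mm when up, slanting up toward the front by 0.30 rad; it moves with the pedal and ends level at hopper (-115, -60, 37) mm when fully down.
- spout (a point): Middle of the spout's open lower end, at hopper (0, 76, 59) mm; the opening is 90 (x) by 50 (y) mm. Walnuts fall out of it into the bowl.
- bowl: White round bowl, loose, 140 mm across the rim, 50 mm high, wall 4 mm, standing under the spout. Origin: centre of its underside, near hopper (0, 75) mm.
- scoop: Loose steel scoop with the walnuts in it, 0.16 kg: flat tray 86 mm long (x), 70 wide (y), walls 30 mm high at sides and back, and at the open front (+x) only a lip 2.5 mm above the floor. Black handle 16 mm wide, z 13..31 mm, runs back from x -43 to -148 mm. Origin: under the tray's middle; z up. Walnuts roll over the lip when the front points down by more than about 35 degrees.
- scoop_grip (a point): Where to pinch the scoop's handle across its 16 mm width: scoop (-90, 0, 22) mm.
- scoop_lip (a point): Middle of the front lip's top, over which the walnuts are poured: scoop (43, 0, 5) mm.
- walnut_1: A brown round walnut, 27 mm across, 14 g, at the start lying in the scoop. Origin: its centre. It rolls.
- walnut_2: A brown round walnut, 27 mm across, 14 g, at the start lying in the scoop. Origin: its centre. It rolls.
- walnut_3: A brown round walnut, 27 mm across, 14 g, at the start lying in the scoop. Origin: its centre. It rolls.
- measuring_cup: Steel measuring cup, 66 x 145 x 46 mm, loose bystander. Origin: centre of the footprint, on the table.
- cutter_big: Fluted steel ring cutter, 75 mm across, 32 mm high, loose bystander. Origin: centre, on the table.
- oven_timer: White and grey oven timer, 69 mm across, 58 mm high, loose bystander. Origin: centre, on the table.

How it is judged (in metres and radians):
On the way, in this order (a step that is already met when the one before it is completed fails the run):
1. all three walnuts lie in the hopper, behind its gate (x of walnut_1 in the frame of hopper between -0.06 and 0.06 m and y of walnut_1 in the frame of hopper between -0.105 and 0.045 m and height (world z) of walnut_1 between 0.07 and 0.145 m and x of walnut_2 in the frame of hopper between -0.06 and 0.06 m and y of walnut_2 in the frame of hopper between -0.105 and 0.045 m and height (world z) of walnut_2 between 0.07 and 0.145 m and x of walnut_3 in the frame of hopper between -0.06 and 0.06 m and y of walnut_3 in the frame of hopper between -0.105 and 0.045 m and height (world z) of walnut_3 between 0.07 and 0.145 m), for 0.2 s.
2. the scoop lies flat on the table, let go of (height (world z) of scoop below 0.008 m and angle between scoop's own z axis and vertical below 0.12 rad and contact force between the fingers and scoop below 0.2 N), for 0.2 s.
3. the pedal is fully down (0.27 rad or more) and still down when all three walnuts are in the bowl (value of joint pedal above 0.27 rad and horizontal distance between each of walnut_1, walnut_2, walnut_3 and bowl below 0.062 m and height (world z) of walnut_1 between 0.005 and 0.055 m and height (world z) of walnut_2 between 0.005 and 0.055 m and height (world z) of walnut_3 between 0.005 and 0.055 m), for 0.2 s.
At the end, for the whole second after the job is handed in: All three walnuts rest in the upright bowl (within 62 mm of its axis, below 55 mm); the scoop lies flat (within 8 mm, 0.12 rad) on the table, let go of, 150 mm or more from the hopper's origin, touching neither hopper nor bowl; the pedal is back up (under 0.03 rad) (all of step 2 and horizontal distance between each of walnut_1, walnut_2, walnut_3 and bowl below 0.062 m and height (world z) of walnut_1 between 0.005 and 0.055 m and linear speed of each of walnut_1, walnut_2, walnut_3 below 0.1 m/s and height (world z) of walnut_2 between 0.005 and 0.055 m and height (world z) of walnut_3 between 0.005 and 0.055 m and horizontal distance between scoop and hopper above 0.15 m and contact force between scoop and hopper below 0.1 N and contact force between scoop and bowl below 0.1 N and linear speed of scoop below 0.02 m/s and value of joint pedal below 0.03 rad and angle between bowl's own z axis and vertical below 0.1 rad).
It fails at once if the scoop is let go of more than 30 mm above the table (height (world z) of scoop above 0.03 m and contact force between the fingers and scoop below 0.1 N).
It fails at once if the bowl is moved by more than 25 mm (distance of bowl from where it was at the start of the episode above 0.025 m).
It fails at once if the measuring cup, cutter or timer is moved by more than 30 mm (distance of any of measuring_cup, cutter_big, oven_timer from where it was at the start of the episode above 0.03 m).
It also fails if it takes over 58 s, if anything falls off the work surface, if the arm or the gripper's body presses on something with over 40 N, if the wrist force passes 120 N, or if a joint passes its speed limit or range.

## Working session

There is one attempt and no reset: what is moved stays moved. The work goes in short steps, Python scripts to look and compute and a tool call to move; the robot and the scene stay as the last step left them, time stands still between calls to the robot, and variables do not carry over. Pictures are saved under pics/ and viewed, at most 10 in all, crops included, and the job is handed in when it is done.

Besides the shell and the picture viewer there is one more tool, called by a JSON object that holds its "op" and its "data", one argument or row to a line. apply_moves: Moves the arm, as the interface text tells. Shifts and turns lie within -1 to 1; 1 stands for 0.2 m of shift or 1.5 rad of turn. Its arguments: {"type":"object","properties":{"moves":{"type":"array","items":{"type":"array","items":{"type":"number","minimum":-1,"maximum":1}}},"grip_force":{"type":"number"}},"required":["moves"]}

```bash
mkdir -p pics; cat > h.py <<'E'
import numpy as np, cv2
from scipy.spatial.transform import Rotation as R
from cell import env, viewer, boxes_of, masks_of
def cam(n):
    c=viewer.get_calibration(n); return c
E
python3 - <<'E'
from h import *
for n in("scene","top"):
    im=viewer.read_camera(n); cv2.imwrite(f"pics/{n}0.png",im[:,:,::-1]); print(n,viewer.get_calibration(n))
    for t in("hopper","hopper_mouth","pedal_pad","spout","bowl","scoop","scoop_grip","scoop_lip","walnut_1","measuring_cup","cutter_big","oven_timer"):
        print(t,[(np.round(d["location"],1).tolist(),round(d["conf"],2)) for d in boxes_of(n,t)[:4]])
o=env.get_obs();print(o)
E
```

```text
scene {'fov_y': 46.44008798305309, 'cx': 304.8519594651735, 'cy': 241.53657687560587, 'position': array([-0.14267327,  0.38329998,  1.07356442]), 'orientation': array([  39.66814212,    0.74047608, -123.30577698])}
hopper [([239.3, 243.2], 0.8)]
hopper_mouth [([239.5, 247.3], 0.95), ([211.1, 303.8], 0.67)]
pedal_pad [([290.1, 268.4], 0.69)]
spout [([236.1, 242.6], 0.76)]
bowl [([207.8, 304.5], 0.77), ([380.8, 293.6], 0.17)]
scoop [([399.1, 239.5], 0.83), ([288.3, 269.6], 0.43)]
scoop_grip [([402.3, 243.2], 0.81)]
scoop_lip [([398.3, 241.1], 0.66)]
walnut_1 [([388.1, 244.9], 0.57), ([393.3, 234.9], 0.54), ([239.1, 247.2], 0.42)]
measuring_cup [([202.3, 396.5], 0.87)]
cutter_big [([381.4, 291.9], 0.58)]
oven_timer [([332.9, 188.6], 0.78)]
top {'fov_y': 48.15917041124439, 'cx': 324.8910648134309, 'cy': 237.44317012414638, 'position': array([-0.21314536,  0.33541284,  1.34325483]), 'orientation': array([  34.76787092,   -0.78768267, -114.99439721])}
hopper [([275.6, 237.6], 0.83)]
hopper_mouth [([275.2, 239.7], 0.63)]
pedal_pad [([315.8, 265.1], 0.9)]
spout [([275.6, 242.0], 0.96)]
bowl 
[... 349 characters left out ...]
s': 1.3, 'qpos': array([73.22776749, 18.39206806, -4.01599109, 83.10687199,  1.29523023,
       78.54060306, -3.25916147]), 'joint_velocities': array([-0.06810266,  0.03538137, -0.06455689, -0.11263516,  0.02909188,
       -0.02603013, -0.0620527 ]), 'effort': array([-2.10888397e-04, -4.91111147e+01, -4.03389512e-01, -3.12769353e+01,
       -6.37473352e-02,  3.35851649e-02,  1.83987055e-05]), 'tool_pos': array([ 0.19630354, -0.61967863,  0.22259083]), 'tool_rot': array([1.79994400e+02, 2.93532110e-03, 1.75817944e+01]), 'force': array([-0.60460733,  0.10266613,  0.17379687]), 'wrist_torque': array([ 0.03153949, -0.03010357,  0.00851764]), 'grasp_force': 0.0, 'grip_width': 0.08679174398929246}
```

```bash
python3 - <<'E'
import cv2
for n,(x,y) in(("scene",(150,150)),("top",(190,150))):
    im=cv2.imread(f"pics/{n}0.png"); c=im[y:y+225,x:x+300] if n=="top" else im[y:y+285,x:x+330]
    cv2.imwrite(f"pics/{n}0c.png",cv2.resize(c,None,fx=2.4 if n=="scene" else 2.6,fy=2.4 if n=="scene" else 2.6,interpolation=cv2.INTER_CUBIC)[:600,:800])
E
```

```text
(no output)
```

View pics/scene0c.png

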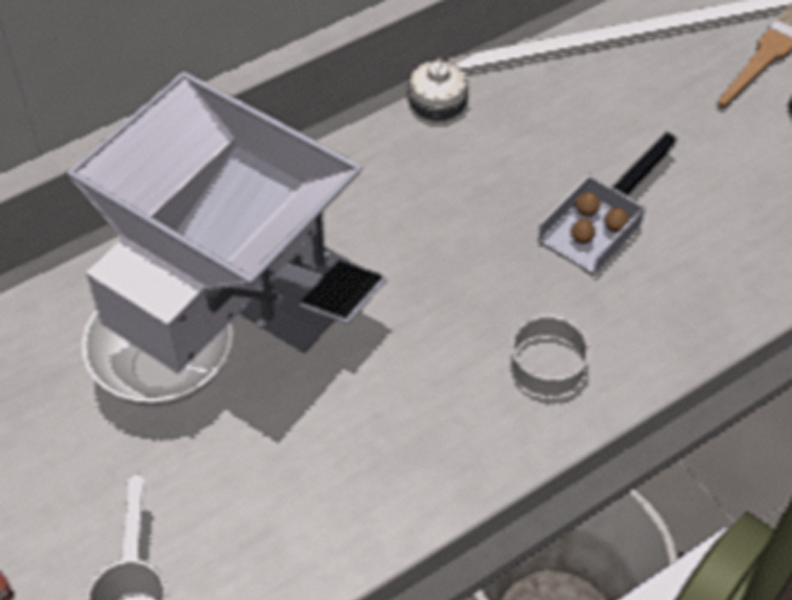

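View pics/top0c.png

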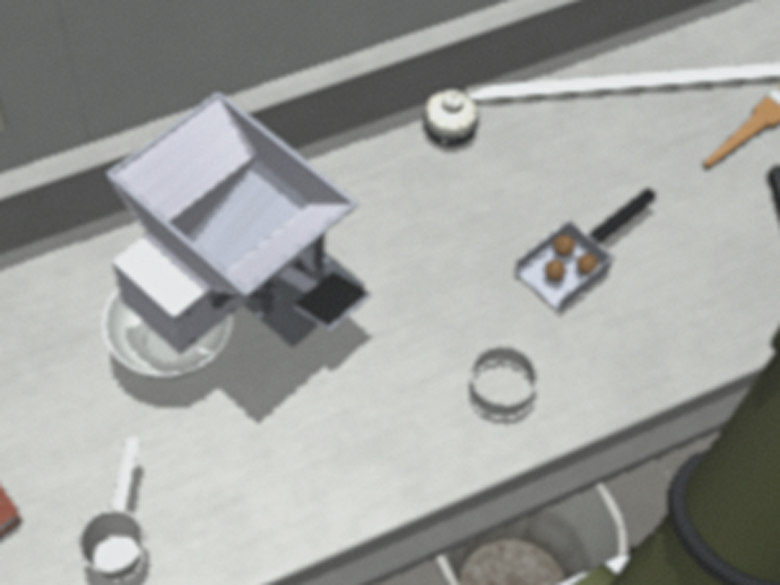

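```bash
cat >> h.py <<'E'
CAL={n:viewer.get_calibration(n) for n in("scene","top")}
def proj(n,P):
    c=CAL[n]; p=R.from_euler('xyz',c["orientation"],degrees=True).inv().apply(np.atleast_2d(P)-c["position"])
    f=240/np.tan(np.radians(c["fov_y"]/2)); return np.c_[c["cx"]+f*p[:,0]/-p[:,2], c["cy"]-f*p[:,1]/-p[:,2]]
def ray(n,uv,z):
    c=CAL[n]; f=240/np.tan(np.radians(c["fov_y"]/2))
    d=R.from_euler('xyz',c["orientation"],degrees=True).apply([(uv[0]-c["cx"])/f,-(uv[1]-c["cy"])/f,-1]); p=np.array(c["position"])
    return p+d*(z-p[2])/d[2]
def place(v,P):
    return R.from_euler('z',v[2]).apply(P)+[v[0],v[1],0]
def fit(P,obs,x0):
    from scipy.optimize import least_squares
    r=least_squares(lambda v:np.concatenate([(proj(n,place(v,P))-o)[~np.isnan(o[:,0])].ravel() for n,o in obs.items()]),x0,loss="soft_l1")
    return r.x,{n:np.round(proj(n,place(r.x,P))-o,1) for n,o in obs.items()}
E
python3 - <<'E'
from h import *
S=lambda a:np.array(a,float)/2.4+150
T=lambda a:np.array(a,float)/2.6+[190,150]
mm=1e-3
P=np.array([[103,-103,190],[103,53,190],[-103,53,190],[-103,-103,190],[-109,-60,62]])*mm
o={"scene":S([[185,73],[70,173],[243,280],[358,170],[343,289]]),"top":T([[218,94],[110,174],[243,292],[355,205],[332,297]])}
x0=[*ray("top",o["top"][4],.06)[:2],0]
best=min((fit(P,o,[x0[0],x0[1],a]) for a in np.arange(-3,3,1)),key=lambda q:sum(np.nansum(v**2) for v in q[1].values()))
print("hopper",best)
P=np.array([[-43,35,30],[-43,-35,30],[-148,0,28],[43,35,15],[43,-35,15],[-43,0,30]])*mm
a=np.nan
for sw in(1,-1):
  P2=P*[1,sw,1]
  o={"scene":S([[590,179],[643,214],[672,137],[541,238],[596,272],[620,192]]),"top":T([[569,223],[610,260],[652,193],[517,268],[560,309],[597,236]])}
  x0=[*ray("top",[410,247],.01)[:2],0]
  print("scoop",sw,min((fit(P2,o,[x0[0],x0[1],b]) for b in np.arange(-3,3,1)),key=lambda q:sum(np.nansum(v**2) for v in q[1].values())))
for t,s,tt,z in(("bowl",[158,345],[170,325],.05),("timer",[438,88],[451,116],.03),("cutter",[550,354],[503,384],.016),("cup",[128,575],[115,545],.03),("cuphandle end",[137,480],[132,442],.04)):
    print(t,ray("scene",S(s),z),ray("top",T(tt),z))
E
```

```text
hopper (array([0.59240227, 0.0979121 , 0.35209153]), {'scene': array([[ 0.4, -0.3],
       [-0.6, -0.2],
       [ 1.8,  0.8],
       [ 1.1, -0.9],
       [-0.8,  0.1]]), 'top': array([[ 0.5, -0.6],
       [-1.3, -0.1],
       [-0.2,  0.9],
       [ 0.1, -0.8],
       [-1. ,  0.5]])})
scoop 1 (array([ 0.46478583, -0.27007078, -4.42052879]), {'scene': array([[ 24.3,  12.4],
       [-21.8, -15.9],
       [  0.7,  -0.6],
       [ 24.2,  13.2],
       [-22.8, -15.4],
       [ -0.3,   0.1]]), 'top': array([[ 17.9,  13.4],
       [-15.3, -15.5],
       [  0.5,  -0.9],
       [ 17.1,  15.2],
       [-16.7, -15.8],
       [ -1.7,   1. ]])})
scoop -1 (array([ 0.46345426, -0.2672585 , -4.42432663]), {'scene': array([[-0.1, -0.5],
       [ 1.8, -1.3],
       [ 0.4,  0.3],
       [-0.5, -0.5],
       [ 0.6, -0. ],
       [-0.8,  0.9]]), 'top': array([[-0. , -0.6],
       [ 1.5, -0.1],
       [ 0.1, -0.1],
       [-0.8,  0.6],
       [-0.1,  0.1],
       [-2.2,  1.7]])})
bowl [0.5585514  0.17402312 0.05      ] [0.55775794 0.17040904 0.05      ]
timer [ 0.70441149 -0.24431944  0.03      ] [ 0.70430335 -0.24651324  0.03      ]
cutter [ 0.3664635  -0.13612947  0.016     ] [ 0.36063685 -0.13292352  0.016     ]
cup [0.38068189 0.29762242 0.03      ] [0.35609336 0.30669599 0.03      ]
cuphandle end [0.45003714 0.25240287 0.04      ] [0.44948379 0.25394211 0.04      ]
```

```bash
cat >> h.py <<'E'
H=(0.5924,0.0979,0.3521)
def tool(yaw,lean):  # tool x at yaw (deg), fingers pointing forward along x by lean
    return R.from_euler('z',yaw,degrees=True)*R.from_euler('y',-lean,degrees=True)*R.from_euler('x',180,degrees=True)
def rows(targets,start=None):
    o=env.get_obs(); p0,r0=(o["tool_pos"],R.from_euler('xyz',o["tool_rot"],degrees=True)) if start is None else start
    print("t",o["time_s"],np.round(o["tool_pos"],4),np.round(o["tool_rot"],1),"q",np.round(o["qpos"]),"F",np.round(o["force"],1),"w",round(float(o["grip_width"]),4))
    for p,r in targets:
        print(np.round(np.r_[r0.inv().apply(np.array(p)-p0)/.2,(r0.inv()*r).as_rotvec()/1.5],3).tolist())
E
python3 - <<'E'
from h import *
a=tool(106.5,15); z=a.apply([0,0,1]); print(z)
g=np.array([.489,-.3536,.026])+.019*z
m=(np.array([.35,-.48,.25]),tool(62,0)); rows([m]); rows([(g-.1*z,a),(g,a)],m)
E
```

```text
[-0.07350858  0.24816081 -0.96592583]
t 1.3 [ 0.1963 -0.6197  0.2226] [180.    0.   17.6] q [73. 18. -4. 83.  1. 79. -3.] F [-0.6  0.1  0.2] w 0.0868
[0.944, -0.434, -0.137, 0.0, 0.0, -0.517]
t 1.3 [ 0.1963 -0.6197  0.2226] [180.    0.   17.6] q [73. 18. -4. 83.  1. 79. -3.] F [-0.6  0.1  0.2] w 0.0868
[0.81, 0.39, 0.729, 0.068, 0.166, -0.515]
[0.902, 0.3, 1.212, 0.068, 0.166, -0.515]
```

{"op": "apply_moves", "data": {
  "moves": [
    [0.944, -0.434, -0.137, 0, 0, -0.517, 1],
    [0.944, -0.434, -0.137, 0, 0, -0.517, 1],
    [0.944, -0.434, -0.137, 0, 0, -0.517, 1],
    [0.944, -0.434, -0.137, 0, 0, -0.517, 1],
    [0.944, -0.434, -0.137, 0, 0, -0.517, 1],
    [0.944, -0.434, -0.137, 0, 0, -0.517, 1],
    [0.944, -0.434, -0.137, 0, 0, -0.517, 1]
  ]
}}

```text
time_s: 2.0
tool_pos: [0.3488, -0.4809, 0.2498]
tool_rot: [-180.0, 0.1, 61.8]
force: [-0.1, 0.7, 0.1]
grip_width: 0.0871
grasp_force: 0.0
```

{"op": "apply_moves", "data": {
  "moves": [
    [0.81, 0.39, 0.729, 0.068, 0.166, -0.515, 1],
    [0.81, 0.39, 0.729, 0.068, 0.166, -0.515, 1],
    [0.81, 0.39, 0.729, 0.068, 0.166, -0.515, 1],
    [0.81, 0.39, 0.729, 0.068, 0.166, -0.515, 1],
    [0.81, 0.39, 0.729, 0.068, 0.166, -0.515, 1],
    [0.81, 0.39, 0.729, 0.068, 0.166, -0.515, 1],
    [0.81, 0.39, 0.729, 0.068, 0.166, -0.515, 1],
    [0.81, 0.39, 0.729, 0.068, 0.166, -0.515, 1]
  ]
}}

```text
time_s: 2.8
tool_pos: [0.4934, -0.3758, 0.1036]
tool_rot: [-179.9, -15.0, 106.1]
force: [-0.4, -0.0, 0.2]
grip_width: 0.0867
grasp_force: 0.0
```

```bash
python3 - <<'E'
from h import *
a=tool(106.5,15); z=a.apply([0,0,1])
g=np.array([.489,-.3536,.026])+.019*z
rows([(g-.04*z,a),(g,a)])
im=viewer.read_camera("scene"); cv2.imwrite("pics/s1.png",cv2.resize(im[130:330,300:500,::-1],None,fx=3,fy=3))
E
```

```text
t 2.8 [ 0.4934 -0.3758  0.1036] [-179.9  -15.   106.1] q [ 58.  31. -25.  83.   4.  80.  50.] F [-0.4 -0.   0.2] w 0.0867
[0.009, 0.01, 0.299, -0.0, 0.0, -0.004]
[0.009, 0.011, 0.499, -0.0, 0.0, -0.004]
```

View pics/s1.png

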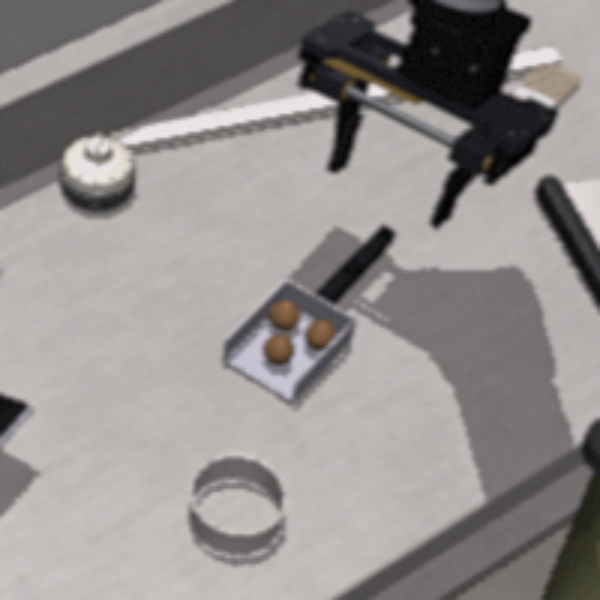

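{"op": "apply_moves", "data": {
  "moves": [
    [0.009, 0.01, 0.2, 0, 0, -0.004, 1],
    [0.009, 0.01, 0.35, 0, 0, -0.004, 1],
    [0.009, 0.011, 0.45, 0, 0, -0.004, 1],
    [0.009, 0.011, 0.499, 0, 0, -0.004, 1],
    [0.009, 0.011, 0.499, 0, 0, -0.004, 0.35],
    [0.009, 0.011, 0.499, 0, 0, -0.004, 0.35],
    [0.009, 0.011, 0.499, 0, 0, -0.004, 0.25],
    [0.009, 0.011, 0.499, 0, 0, -0.004, 0.2],
    [0.009, 0.011, 0.499, 0, 0, -0.004, 0.1],
    [0.009, 0.011, 0.499, 0, 0, -0.004, 0],
    [0.009, 0.011, 0.499, 0, 0, -0.004, 0],
    [0.009, 0.011, 0.499, 0, 0, -0.004, 0],
    [0.009, 0.011, 0.499, 0, 0, -0.004, 0]
  ],
  "grip_force": 50
}}

```text
time_s: 4.15
tool_pos: [0.4892, -0.3463, 0.0082]
tool_rot: [179.9, -15.0, 106.9]
force: [0.2, -0.0, -0.4]
grip_width: 0.0229
grasp_force: 0.3
```

{"op": "apply_moves", "data": {
  "moves": [
    [0, 0, 0, 0, 0, 0, 0],
    [0, 0, 0, 0, 0, 0, 0],
    [0, 0, 0, 0, 0, 0, 0],
    [0, 0, 0, 0, 0, 0, 0]
  ]
}}

```text
time_s: 4.55
tool_pos: [0.4893, -0.3464, 0.0083]
tool_rot: [179.9, -15.0, 106.9]
force: [0.4, -0.2, 0.5]
grip_width: 0.0155
grasp_force: 49.7
```

```bash
python3 - <<'E'
from h import *
o=env.get_obs(); p=o["tool_pos"]; print(o["grip_width"],o["grasp_force"],o["force"])
# lift straight while pitching the scoop front up 12 deg
rows([(p+[0,0,.01],tool(106.5,19)),(p+[0,0,.03],tool(106.5,23)),(p+[0,0,.06],tool(106.5,27)),(p+[0,0,.12],tool(106.5,27)),(p+[0,0,.19],tool(106.5,27))])
E
```

```text
0.015482734903251888 49.73043131427403 [ 0.35346926 -0.17644601  0.51125141]
t 4.55 [ 0.4893 -0.3464  0.0083] [179.9 -15.  106.9] q [ 57.  35. -25.  90.   5.  69.  49.] F [ 0.4 -0.2  0.5] w 0.0155
[0.013, 0.0, -0.048, -0.0, 0.046, 0.004]
[0.039, 0.0, -0.145, -0.0, 0.093, 0.004]
[0.078, 0.0, -0.29, -0.001, 0.139, 0.004]
[0.156, 0.001, -0.579, -0.001, 0.139, 0.004]
[0.246, 0.001, -0.918, -0.001, 0.139, 0.004]
```

{"op": "apply_moves", "data": {
  "moves": [
    [0.007, 0, -0.025, 0, 0.015, 0, 0],
    [0.016, 0, -0.06, 0, 0.035, 0, 0],
    [0.03, 0, -0.11, 0, 0.06, 0, 0],
    [0.045, 0, -0.165, 0, 0.09, 0, 0],
    [0.06, 0, -0.23, 0, 0.115, 0, 0],
    [0.08, 0, -0.3, 0, 0.135, 0, 0],
    [0.1, 0, -0.375, 0, 0.139, 0, 0],
    [0.12, 0, -0.45, 0, 0.139, 0, 0],
    [0.14, 0, -0.525, 0, 0.139, 0, 0],
    [0.16, 0, -0.6, 0, 0.139, 0, 0],
    [0.18, 0, -0.675, 0, 0.139, 0, 0],
    [0.2, 0, -0.75, 0, 0.139, 0, 0],
    [0.22, 0, -0.82, 0, 0.139, 0, 0],
    [0.235, 0, -0.88, 0, 0.139, 0, 0],
    [0.244, 0, -0.91, 0, 0.139, 0, 0],
    [0.246, 0, -0.918, 0, 0.139, 0, 0],
    [0.246, 0, -0.918, 0, 0.139, 0, 0]
  ]
}}

```text
time_s: 6.25
tool_pos: [0.4888, -0.3466, 0.1981]
tool_rot: [179.9, -27.0, 106.9]
force: [-1.1, 0.1, -1.8]
grip_width: 0.0154
grasp_force: 49.7
```

```bash
python3 - <<'E'
from h import *
im=viewer.read_camera("scene"); cv2.imwrite("pics/s2.png",cv2.resize(im[80:280,300:500,::-1],None,fx=3,fy=3))
# scoop in tool frame: grip G(scoop -90,0,22ish) ; scoop pitch = lean-15
o=env.get_obs()
def tcp(lip,pitchdown,yaw):   # lip world pos, scoop front down by pitchdown
    lean=15-pitchdown; a=tool(yaw,lean); s=R.from_euler('zy',[np.radians(yaw)*1,0])
    s=R.from_euler('z',yaw,degrees=True)*R.from_euler('y',pitchdown,degrees=True)
    tcp0=np.array([-.090,0,.026])+.019*(s.inv()*a).apply([0,0,1])  # in scoop frame
    return lip+s.apply(tcp0-np.array([.043,0,.005])),a
from scipy.spatial.transform import Rotation as R
L=lambda x,y,z: place(H,np.array([x,y,z])/1000)[0]
m=tcp(L(0,-60,290),-12,110); print("pre",m[0])
p=o["tool_pos"]; mid=(p+m[0])/2, tool(108,27)
rows([mid]); rows([m],mid)
for pd in(0,20,40,50,60): t=tcp(L(0,-55,230),pd,110); print(pd,np.round(t[0],3))
E
```

```text
pre [0.65612993 0.49484694 0.5890519 ]
t 6.3 [ 0.4887 -0.3464  0.1977] [179.9 -27.  106.9] q [ 59.  34. -27.  72.  -2.  98.  50.] F [-0.4 -0.5 -1.3] w 0.0155
[2.129, 1.012, -0.012, 0.006, -0.0, -0.011]
t 6.3 [ 0.4887 -0.3464  0.1977] [179.9 -27.  106.9] q [ 59.  34. -27.  72.  -2.  98.  50.] F [-0.4 -0.5 -1.3] w 0.0155
[2.111, 1.048, -0.022, 0.011, 0.0, -0.021]
0 [0.655 0.491 0.614]
20 [0.652 0.499 0.658]
40 [0.644 0.521 0.696]
50 [0.639 0.536 0.711]
60 [0.632 0.553 0.724]
```

View pics/s2.png

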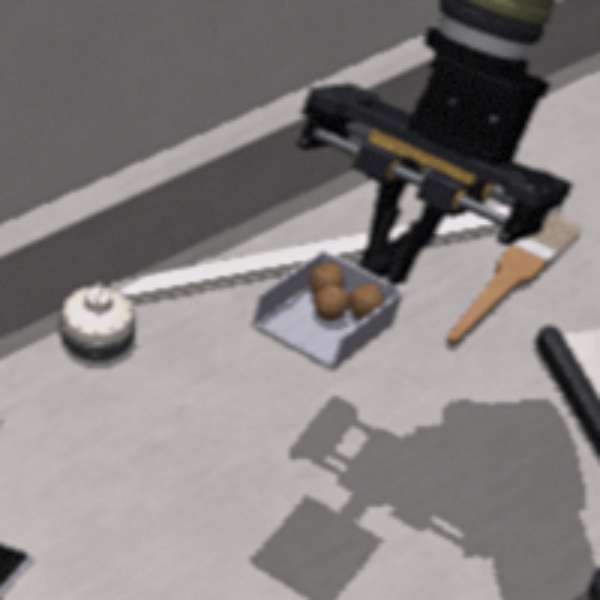

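```bash
cat >> h.py <<'E'
def tcp(lip,pitchdown,yaw):
    a=tool(yaw,15-pitchdown); s=R.from_euler('z',yaw,degrees=True)*R.from_euler('y',pitchdown,degrees=True)
    t0=np.array([-.090,0,.026])+.019*(s.inv()*a).apply([0,0,1])
    return lip+s.apply(t0-np.array([.043,0,.005])),a
L=lambda x,y,z: place(H,np.array([x,y,z])/1000)
E
python3 - <<'E'
from h import *
o=env.get_obs(); p=o["tool_pos"]
m=tcp(L(0,-65,245),-12,110); print("pre",m[0])
mid=(p*.4+m[0]*.6)*[1,1,0]+[0,0,.26], tool(108,27)
rows([mid]); rows([m],mid)
rows([tcp(L(0,-65,z),pd,110) for z,pd in((235,0),(225,15),(215,30),(210,40),(210,50),(210,60))],m)
E
```

```text
pre [ 0.65785428 -0.08135753  0.22095972]
t 6.3 [ 0.4887 -0.3464  0.1977] [179.9 -27.  106.9] q [ 59.  34. -27.  72.  -2.  98.  50.] F [-0.4 -0.5 -1.3] w 0.0155
[0.688, 0.717, 0.002, 0.006, -0.0, -0.011]
t 6.3 [ 0.4887 -0.3464  0.1977] [179.9 -27.  106.9] q [ 59.  34. -27.  72.  -2.  98.  50.] F [-0.4 -0.5 -1.3] w 0.0155
[0.267, 0.486, 0.355, 0.011, 0.0, -0.021]
t 6.3 [ 0.4887 -0.3464  0.1977] [179.9 -27.  106.9] q [ 59.  34. -27.  72.  -2.  98.  50.] F [-0.4 -0.5 -1.3] w 0.0155
[0.028, -0.0, -0.079, 0.0, -0.14, -0.0]
[0.103, -0.0, -0.171, 0.0, -0.314, -0.0]
[0.209, -0.0, -0.232, 0.0, -0.489, -0.0]
[0.298, 0.0, -0.26, 0.0, -0.605, -0.0]
[0.405, -0.0, -0.293, 0.0, -0.721, -0.0]
[0.515, -0.0, -0.306, 0.0, -0.838, -0.0]
```

{"op": "apply_moves", "data": {
  "moves": [
    [0.015, 0.015, 0, 0, 0, 0, 0],
    [0.05, 0.05, 0, 0, 0, 0, 0],
    [0.11, 0.115, 0, 0, 0, 0, 0],
    [0.18, 0.19, 0, 0, 0, 0, 0],
    [0.26, 0.27, 0, 0, 0, 0, 0],
    [0.34, 0.355, 0, 0, 0, -0.005, 0],
    [0.42, 0.44, 0, 0, 0, -0.007, 0],
    [0.5, 0.52, 0, 0, 0, -0.01, 0],
    [0.57, 0.595, 0, 0, 0, -0.011, 0],
    [0.63, 0.655, 0, 0, 0, -0.011, 0],
    [0.67, 0.7, 0.002, 0.006, 0, -0.011, 0],
    [0.688, 0.717, 0.002, 0.006, 0, -0.011, 0],
    [0.688, 0.717, 0.002, 0.006, 0, -0.011, 0]
  ]
}}

```text
time_s: 7.6
tool_pos: [0.5907, -0.1869, 0.2606]
tool_rot: [179.9, -27.0, 108.0]
force: [0.7, -0.3, -1.1]
grip_width: 0.0155
grasp_force: 49.7
```

{"op": "apply_moves", "data": {
  "moves": [
    [0.01, 0.015, 0.01, 0, 0, 0, 0],
    [0.03, 0.05, 0.035, 0, 0, 0, 0],
    [0.06, 0.11, 0.08, 0, 0, -0.003, 0],
    [0.1, 0.18, 0.13, 0, 0, -0.006, 0],
    [0.14, 0.255, 0.185, 0, 0, -0.01, 0],
    [0.18, 0.33, 0.24, 0.006, 0, -0.014, 0],
    [0.22, 0.4, 0.29, 0.01, 0, -0.018, 0],
    [0.25, 0.455, 0.33, 0.011, 0, -0.02, 0],
    [0.267, 0.486, 0.355, 0.011, 0, -0.021, 0],
    [0.267, 0.486, 0.355, 0.011, 0, -0.021, 0]
  ]
}}

```text
time_s: 8.6
tool_pos: [0.6586, -0.0796, 0.2211]
tool_rot: [180.0, -27.0, 110.1]
force: [0.2, -0.3, -2.8]
grip_width: 0.0153
grasp_force: 49.7
```

```bash
python3 - <<'E'
from h import *
im=viewer.read_camera("scene"); cv2.imwrite("pics/s3.png",cv2.resize(im[80:330,150:450,::-1],None,fx=2.4,fy=2.4))
rows([tcp(L(0,-65,z),pd,110) for z,pd in((235,0),(225,15),(215,30),(210,40),(210,50),(210,60))])
E
```

```text
t 8.65 [ 0.6584 -0.0813  0.2214] [180. -27. 110.] q [ 36.  36. -33.  67.  -5.  94.  27.] F [-0.6 -0.5 -1.8] w 0.0157
[0.027, -0.003, -0.077, -0.0, -0.139, 0.0]
[0.102, -0.003, -0.169, -0.0, -0.314, 0.0]
[0.209, -0.003, -0.23, -0.0, -0.488, 0.0]
[0.297, -0.003, -0.258, 0.0, -0.605, 0.0]
[0.404, -0.003, -0.291, 0.0, -0.721, 0.0]
[0.515, -0.002, -0.304, 0.0, -0.837, 0.0]
```

View pics/s3.png

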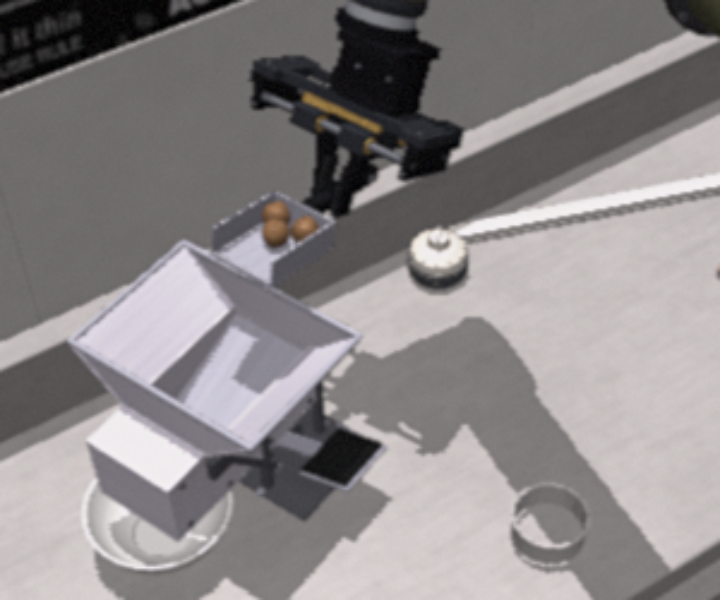

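```bash
python3 - <<'E'
from h import *
s=R.from_euler('z',110,degrees=True)*R.from_euler('y',-12,degrees=True)
l=L(0,-65,245)
P=np.array([[43,35,5],[43,-35,5],[-43,35,30],[-43,-35,30],[43,-35,30],[43,35,30]])/1e3
w=l+s.apply(P-[.043,0,.005]); print(((proj("scene",w)-[150,80])*2.4).round())
E
```

```text
[[269. 285.]
 [208. 251.]
 [333. 221.]
 [272. 190.]
 [209. 228.]
 [271. 261.]]
```

{"op": "apply_moves", "data": {
  "moves": [
    [0.01, -0.002, -0.03, 0, -0.05, 0, 0],
    [0.018, -0.003, -0.055, 0, -0.1, 0, 0],
    [0.03, -0.003, -0.08, 0, -0.15, 0, 0],
    [0.055, -0.003, -0.12, 0, -0.21, 0, 0],
    [0.08, -0.003, -0.145, 0, -0.265, 0, 0],
    [0.102, -0.003, -0.169, 0, -0.314, 0, 0],
    [0.135, -0.003, -0.19, 0, -0.37, 0, 0],
    [0.17, -0.003, -0.21, 0, -0.43, 0, 0],
    [0.209, -0.003, -0.23, 0, -0.488, 0, 0],
    [0.237, -0.003, -0.24, 0, -0.525, 0, 0],
    [0.267, -0.003, -0.25, 0, -0.565, 0, 0],
    [0.297, -0.003, -0.258, 0, -0.605, 0, 0],
    [0.33, -0.003, -0.268, 0, -0.64, 0, 0],
    [0.365, -0.003, -0.28, 0, -0.68, 0, 0],
    [0.404, -0.003, -0.291, 0, -0.721, 0, 0],
    [0.44, -0.003, -0.296, 0, -0.76, 0, 0],
    [0.48, -0.002, -0.3, 0, -0.8, 0, 0],
    [0.515, -0.002, -0.304, 0, -0.837, 0, 0],
    [0.515, -0.002, -0.304, 0, -0.837, 0, 0],
    [0.515, -0.002, -0.304, 0, -0.837, 0, 0]
  ]
}}

```text
time_s: 10.65
tool_pos: [0.6359, -0.0221, 0.3228]
tool_rot: [179.9, 44.9, 109.9]
force: [0.6, -0.2, -1.0]
grip_width: 0.0155
grasp_force: 49.7
```

```bash
python3 - <<'E'
from h import *
im=viewer.read_camera("scene"); cv2.imwrite("pics/s4.png",cv2.resize(im[80:330,150:450,::-1],None,fx=2.4,fy=2.4))
print([(np.round(d["location"],1).tolist(),round(d["conf"],2)) for d in boxes_of("scene","walnut_1")])
o=env.get_obs(); p=o["tool_pos"]; rows([])
E
```

```text
[]
t 10.75 [ 0.6361 -0.0231  0.3231] [179.9  44.9 109.7] q [  3.  14. -32.  92.  52.  88. -17.] F [ 0.3 -0.1 -1.3] w 0.0156
```

View pics/s4.png

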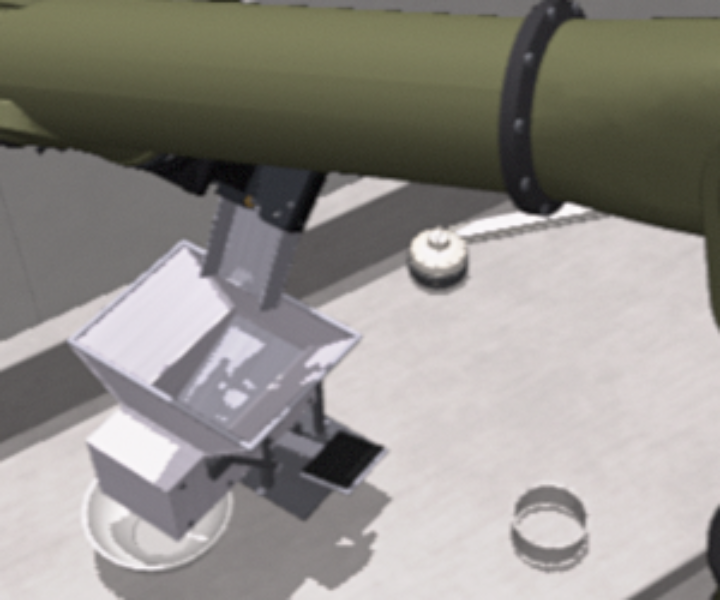

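```bash
python3 - <<'E'
from h import *
m=tcp(L(0,-75,270),0,109); print(m[0])
rows([m])
g=np.array([.4893,-.3464,.0088]); a=tool(106.9,15)
k=(np.array([.57,-.22,.22]),a)
rows([k],m); rows([(g+[0,0,.05],a)],k); rows([(g,a)],(g+[0,0,.05],a))
E
```

```text
[ 0.65996479 -0.09360312  0.27264741]
t 10.75 [ 0.6361 -0.0231  0.3231] [179.9  44.9 109.7] q [  3.  14. -32.  92.  52.  88. -17.] F [ 0.3 -0.1 -1.3] w 0.0156
[-0.085, -0.008, 0.441, 0.003, 0.697, 0.009]
t 10.75 [ 0.6361 -0.0231  0.3231] [179.9  44.9 109.7] q [  3.  14. -32.  92.  52.  88. -17.] F [ 0.3 -0.1 -1.3] w 0.0156
[-0.504, -0.631, 0.138, -0.006, 0.0, 0.024]
t 10.75 [ 0.6361 -0.0231  0.3231] [179.9  44.9 109.7] q [  3.  14. -32.  92.  52.  88. -17.] F [ 0.3 -0.1 -1.3] w 0.0156
[-0.679, -0.57, 0.652, 0.0, 0.0, 0.0]
t 10.75 [ 0.6361 -0.0231  0.3231] [179.9  44.9 109.7] q [  3.  14. -32.  92.  52.  88. -17.] F [ 0.3 -0.1 -1.3] w 0.0156
[-0.065, -0.0, 0.241, 0.0, 0.0, 0.0]
```

{"op": "apply_moves", "data": {
  "moves": [
    [-0.05, 0, -0.05, 0, 0.06, 0, 0],
    [-0.1, 0, -0.05, 0, 0.15, 0, 0],
    [-0.12, -0.002, 0, 0, 0.24, 0.003, 0],
    [-0.12, -0.004, 0.08, 0, 0.33, 0.005, 0],
    [-0.12, -0.006, 0.17, 0, 0.42, 0.006, 0],
    [-0.11, -0.008, 0.26, 0.003, 0.51, 0.008, 0],
    [-0.1, -0.008, 0.35, 0.003, 0.6, 0.009, 0],
    [-0.09, -0.008, 0.42, 0.003, 0.67, 0.009, 0],
    [-0.085, -0.008, 0.441, 0.003, 0.697, 0.009, 0],
    [-0.085, -0.008, 0.441, 0.003, 0.697, 0.009, 0]
  ]
}}

```text
time_s: 11.75
tool_pos: [0.6596, -0.0957, 0.2701]
tool_rot: [-179.8, -15.0, 108.8]
force: [0.1, 0.3, -1.8]
grip_width: 0.0155
grasp_force: 49.7
```

{"op": "apply_moves", "data": {
  "moves": [
    [-0.08, -0.1, 0.02, 0, 0, 0.004, 0],
    [-0.2, -0.25, 0.055, -0.003, 0, 0.01, 0],
    [-0.32, -0.4, 0.09, -0.006, 0, 0.016, 0],
    [-0.44, -0.55, 0.12, -0.006, 0, 0.024, 0],
    [-0.504, -0.631, 0.138, -0.006, 0, 0.024, 0],
    [-0.504, -0.631, 0.138, -0.006, 0, 0.024, 0]
  ]
}}

```text
time_s: 12.35
tool_pos: [0.5687, -0.2204, 0.2201]
tool_rot: [-179.8, -14.7, 106.9]
force: [-0.5, -0.6, -1.1]
grip_width: 0.0158
grasp_force: 49.7
```

{"op": "apply_moves", "data": {
  "moves": [
    [-0.1, -0.08, 0.1, 0, 0, 0, 0],
    [-0.24, -0.2, 0.23, 0, 0, 0, 0],
    [-0.38, -0.32, 0.36, 0, 0, 0, 0],
    [-0.52, -0.44, 0.5, 0, 0, 0, 0],
    [-0.63, -0.53, 0.6, 0, 0, 0, 0],
    [-0.679, -0.57, 0.652, 0, 0, 0, 0],
    [-0.679, -0.57, 0.652, 0, 0, 0, 0],
    [-0.679, -0.57, 0.652, 0, 0, 0, 0]
  ]
}}

```text
time_s: 13.15
tool_pos: [0.4929, -0.343, 0.0606]
tool_rot: [179.9, -14.9, 107.3]
force: [0.1, 1.1, -0.5]
grip_width: 0.0159
grasp_force: 49.7
```

```bash
python3 - <<'E'
from h import *
im=viewer.read_camera("scene"); cv2.imwrite("pics/s5.png",cv2.resize(im[130:330,200:466,::-1],None,fx=3,fy=3))
g=np.array([.4893,-.3464,.0088]); a=tool(106.9,15)
rows([(g,a)])
E
```

```text
t 13.2 [ 0.4932 -0.3431  0.061 ] [179.8 -14.8 107.3] q [ 54.  31. -22.  89.   2.  74.  50.] F [ 0.2 -0.1 -1.3] w 0.0153
[-0.076, -0.024, 0.25, 0.001, 0.002, 0.005]
```

View pics/s5.png

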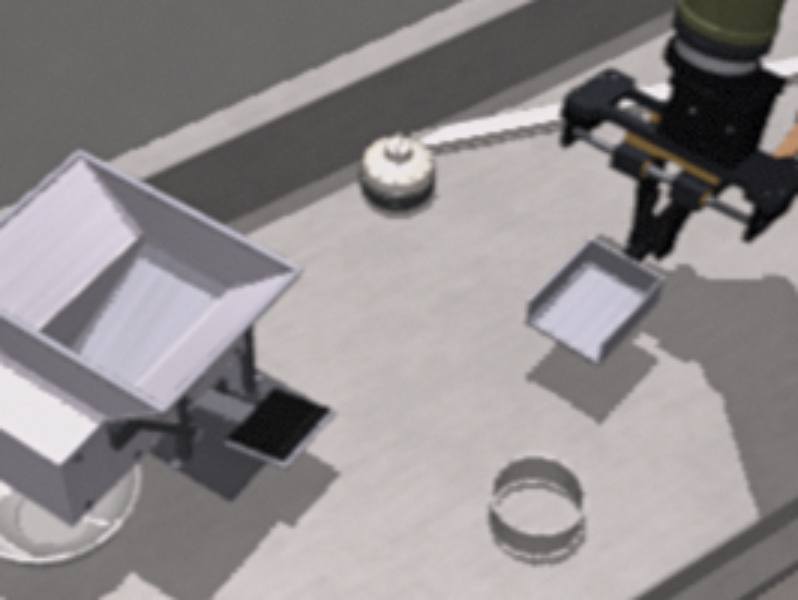

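{"op": "apply_moves", "data": {
  "moves": [
    [-0.02, -0.006, 0.06, 0, 0, 0, 0],
    [-0.04, -0.012, 0.13, 0, 0, 0.003, 0],
    [-0.056, -0.018, 0.19, 0, 0.001, 0.005, 0],
    [-0.068, -0.022, 0.225, 0.001, 0.002, 0.005, 0],
    [-0.074, -0.024, 0.242, 0.001, 0.002, 0.005, 0],
    [-0.076, -0.024, 0.25, 0.001, 0.002, 0.005, 0],
    [-0.076, -0.024, 0.25, 0.001, 0.002, 0.005, 0],
    [-0.076, -0.024, 0.25, 0.001, 0.002, 0.005, 0]
  ]
}}

```text
time_s: 14.0
tool_pos: [0.4854, -0.3478, 0.0075]
tool_rot: [-179.7, -15.2, 106.6]
force: [-3.2, 1.7, 6.0]
grip_width: 0.0159
grasp_force: 49.9
```

{"op": "apply_moves", "data": {
  "moves": [
    [0, 0, 0, 0, 0, 0, 0.1],
    [0, 0, 0, 0, 0, 0, 0.25],
    [0, 0, 0, 0, 0, 0, 0.4],
    [0, 0, 0, 0, 0, 0, 0.6],
    [0, 0, 0, 0, 0, 0, 0.7],
    [0, 0, 0, 0, 0, 0, 0.7],
    [0, 0, 0, 0, 0, 0, 0.7],
    [0, 0, -0.1, 0, 0, 0, 0.7],
    [0, 0, -0.25, 0, 0, 0, 0.7],
    [0, 0, -0.5, 0, 0, 0, 0.6],
    [0, 0, -0.75, 0, 0, 0, 0.3],
    [0, 0, -0.9, 0, 0, 0, 0],
    [0, 0, -0.9, 0, 0, 0, 0]
  ]
}}

```text
time_s: 15.3
tool_pos: [0.5023, -0.396, 0.1856]
tool_rot: [180.0, -14.6, 106.6]
force: [0.4, -1.3, 0.5]
grip_width: 0.037
grasp_force: 0.0
```

```bash
python3 - <<'E'
from h import *
im=viewer.read_camera("scene"); cv2.imwrite("pics/s6.png",cv2.resize(im[130:330,200:466,::-1],None,fx=3,fy=3))
# pedal: tool lean: fingers forward to hopper +x by 32 deg; tip path on pad
a0=tool(106.5,15)
for yaw in(20.2,):
  for lean in(32,):
    a=tool(yaw,lean)
up=L(-112,-60,64); dn=L(-116,-60,37)
print(up,dn,a.as_euler('xyz',degrees=True))
k=(up+[-.03,-.02,.15],tool(62,15))
rows([k]); rows([(up-.07*a.apply([0,0,1]),a)],k)
E
```

```text
[0.50796332 0.00295556 0.064     ] [0.50420872 0.00157608 0.037     ] [180.  -32.   20.2]
t 15.35 [ 0.5013 -0.3945  0.1826] [-179.9  -14.9  106.6] q [ 55.  30. -22.  75.   1.  89.  52.] F [-0.9  0.1 -0.4] w 0.0326
[1.82, 0.429, 0.32, -0.135, 0.002, 0.502]
t 15.35 [ 0.5013 -0.3945  0.1826] [-179.9  -14.9  106.6] q [ 55.  30. -22.  75.   1.  89.  52.] F [-0.9  0.1 -0.4] w 0.0326
[-0.098, -0.038, 0.443, -0.195, 0.189, 0.448]
```

View pics/s6.png

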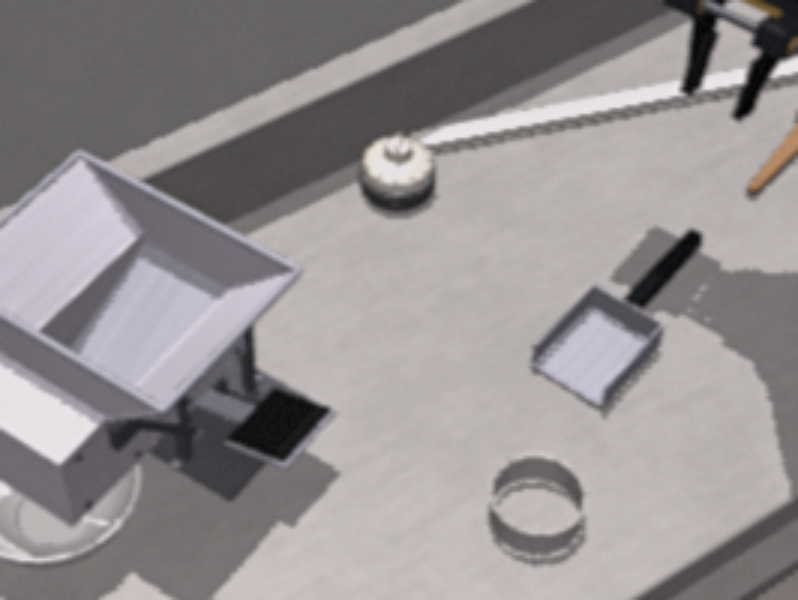

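```bash
python3 - <<'E'
from h import *
a=tool(20.2,32); z=a.apply([0,0,1])
up=L(-122,-60,68); dn=L(-124,-60,36)
k1=(np.array([.47,-.22,.22]),tool(65,15)); k2=(up-.10*z+[0,0,.04],a); k3=(up+[0,0,.015],a)
print(k2[0],k3[0])
rows([k1]); rows([k2],k1); rows([k3,(up,a),(dn,a),(dn-[0,0,.006],a)],k2)
E
```

```text
[ 0.44884426 -0.01879116  0.19280481] [ 4.98576816e-01 -4.93140779e-04  8.30000000e-02]
t 15.35 [ 0.5013 -0.3945  0.1826] [-179.9  -14.9  106.6] q [ 55.  30. -22.  75.   1.  89.  52.] F [-0.9  0.1 -0.4] w 0.0326
[0.899, 0.1, 0.045, -0.126, 0.002, 0.468]
t 15.35 [ 0.5013 -0.3945  0.1826] [-179.9  -14.9  106.6] q [ 55.  30. -22.  75.   1.  89.  52.] F [-0.9  0.1 -0.4] w 0.0326
[0.802, -0.521, 0.356, -0.209, 0.188, 0.48]
t 15.35 [ 0.5013 -0.3945  0.1826] [-179.9  -14.9  106.6] q [ 55.  30. -22.  75.   1.  89.  52.] F [-0.9  0.1 -0.4] w 0.0326
[-0.066, -0.0, 0.606, 0.0, 0.0, 0.0]
[-0.106, -0.0, 0.67, 0.0, 0.0, 0.0]
[-0.199, -0.0, 0.8, 0.0, 0.0, 0.0]
[-0.215, -0.0, 0.825, 0.0, 0.0, 0.0]
```

{"op": "apply_moves", "data": {
  "moves": [
    [0.899, 0.1, 0.045, -0.126, 0.002, 0.468, 0],
    [0.899, 0.1, 0.045, -0.126, 0.002, 0.468, 0],
    [0.899, 0.1, 0.045, -0.126, 0.002, 0.468, 0],
    [0.899, 0.1, 0.045, -0.126, 0.002, 0.468, 0],
    [0.899, 0.1, 0.045, -0.126, 0.002, 0.468, 0],
    [0.899, 0.1, 0.045, -0.126, 0.002, 0.468, 0],
    [0.899, 0.1, 0.045, -0.126, 0.002, 0.468, 0]
  ]
}}

```text
time_s: 16.05
tool_pos: [0.4681, -0.219, 0.2172]
tool_rot: [-179.6, -15.1, 65.1]
force: [-0.3, 0.1, 0.0]
grip_width: 0.0004
grasp_force: 0.0
```

{"op": "apply_moves", "data": {
  "moves": [
    [0.2, -0.13, 0.05, -0.05, 0.047, 0.12, 0],
    [0.4, -0.26, 0.1, -0.1, 0.09, 0.24, 0],
    [0.6, -0.39, 0.2, -0.15, 0.14, 0.36, 0],
    [0.802, -0.521, 0.356, -0.209, 0.188, 0.48, 0],
    [0.802, -0.521, 0.356, -0.209, 0.188, 0.48, 0],
    [0.802, -0.521, 0.356, -0.209, 0.188, 0.48, 0],
    [0.802, -0.521, 0.356, -0.209, 0.188, 0.48, 0],
    [0.802, -0.521, 0.356, -0.209, 0.188, 0.48, 0],
    [0.802, -0.521, 0.356, -0.209, 0.188, 0.48, 0]
  ]
}}

```text
time_s: 16.95
tool_pos: [0.4642, -0.0118, 0.1566]
tool_rot: [-176.5, -28.4, 23.3]
force: [0.7, 1.3, 1.7]
grip_width: 0.0005
grasp_force: 0.0
```

```bash
python3 - <<'E'
from h import *
a=tool(20.2,32)
rows([(L(-122,-60,83),a),(L(-122,-60,68),a),(L(-124,-60,36),a),(L(-124,-60,30),a)])
E
```

```text
t 16.95 [ 0.4642 -0.0118  0.1566] [-176.5  -28.4   23.3] q [ 29. -17. -13. 132. -33.  49. -32.] F [0.7 1.3 1.7] w 0.0005
[-0.017, 0.041, 0.408, -0.058, 0.043, 0.03]
[-0.052, 0.045, 0.474, -0.058, 0.043, 0.03]
[-0.137, 0.052, 0.61, -0.058, 0.043, 0.03]
[-0.151, 0.054, 0.636, -0.058, 0.043, 0.03]
```

```bash
cat >> h.py <<'E'
PA=tool(45,28)*R.from_euler('z',25,degrees=True)
E
python3 - <<'E'
from h import *
print(PA.apply([[0,0,1],[0,1,0]]))
rows([(L(-122,-60,130),PA),(L(-122,-60,83),PA)])
E
```

```text
[[ 0.33196653  0.33196653 -0.88294759]
 [ 0.37699964 -0.90471312 -0.19840726]]
t 16.95 [ 0.4642 -0.0118  0.1566] [-176.5  -28.4   23.3] q [ 29. -17. -13. 132. -33.  49. -32.] F [0.7 1.3 1.7] w 0.0005
[0.095, 0.028, 0.201, 0.075, -0.028, 0.068]
[-0.017, 0.041, 0.408, 0.075, -0.028, 0.068]
```

{"op": "apply_moves", "data": {
  "moves": [
    [0.095, 0.028, 0.201, 0.075, -0.028, 0.068, 0],
    [0.095, 0.028, 0.201, 0.075, -0.028, 0.068, 0],
    [0.095, 0.028, 0.201, 0.075, -0.028, 0.068, 0],
    [0.095, 0.028, 0.201, 0.075, -0.028, 0.068, 0]
  ]
}}

```text
time_s: 17.35
tool_pos: [0.497, -0.0053, 0.128]
tool_rot: [-167.8, -24.7, 17.0]
force: [-0.2, -0.5, -0.3]
grip_width: 0.0005
grasp_force: 0.0
```

```bash
python3 - <<'E'
from h import *
rows([(L(-122,-60,83),PA),(L(-122,-60,68),PA),(L(-124,-60,36),PA)])
E
```

```text
t 17.35 [ 0.497  -0.0053  0.128 ] [-167.8  -24.7   17. ] q [ 32.  -5. -16. 126. -33.  50. -35.] F [-0.2 -0.5 -0.3] w 0.0005
[-0.081, 0.024, 0.21, 0.006, 0.004, -0.003]
[-0.112, 0.038, 0.276, 0.006, 0.004, -0.003]
[-0.188, 0.069, 0.414, 0.006, 0.004, -0.003]
```

{"op": "apply_moves", "data": {
  "moves": [
    [-0.04, 0.012, 0.11, 0, 0, 0, 0],
    [-0.081, 0.024, 0.21, 0.006, 0.004, -0.003, 0],
    [-0.112, 0.038, 0.276, 0.006, 0.004, -0.003, 0],
    [-0.15, 0.053, 0.345, 0.006, 0.004, -0.003, 0],
    [-0.17, 0.061, 0.38, 0.006, 0.004, -0.003, 0],
    [-0.17, 0.061, 0.38, 0.006, 0.004, -0.003, 0]
  ]
}}

```text
time_s: 17.95
tool_pos: [0.4972, -0.0015, 0.0451]
tool_rot: [-167.5, -25.2, 17.1]
force: [-4.1, -1.8, 6.0]
grip_width: 0.0006
grasp_force: 2.7
```

```bash
python3 - <<'E'
from h import *
rows([(L(-124,-60,z),PA) for z in(36,30,25)])
im=viewer.read_camera("scene"); cv2.imwrite("pics/s7.png",cv2.resize(im[150:350,170:436,::-1],None,fx=3,fy=3))
E
```

```text
t 17.95 [ 0.4972 -0.0015  0.0451] [-167.5  -25.2   17.1] q [ 31.   2. -17. 130. -38.  39. -27.] F [-4.1 -1.8  6. ] w 0.0006
[-0.021, 0.007, 0.04, 0.002, -0.001, -0.0]
[-0.034, 0.012, 0.066, 0.002, -0.001, -0.0]
[-0.045, 0.017, 0.088, 0.002, -0.001, -0.0]
```

View pics/s7.png

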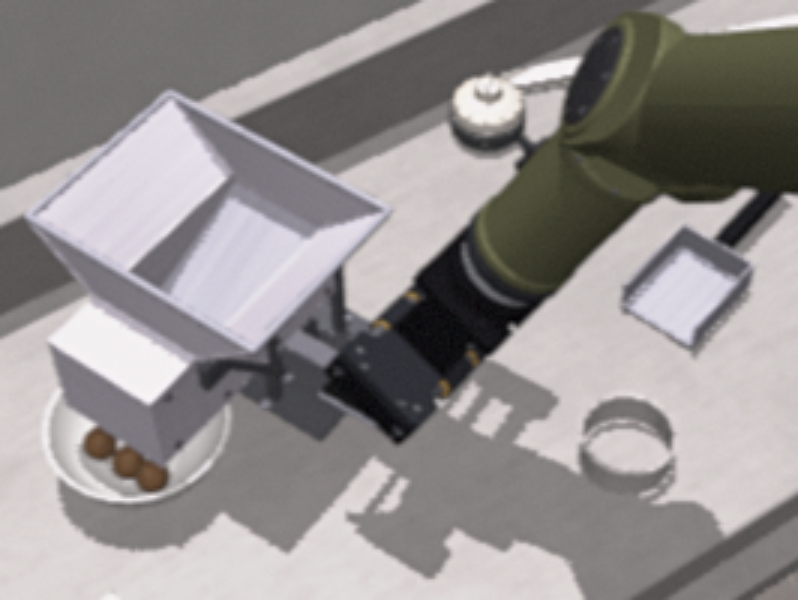

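{"op": "apply_moves", "data": {
  "moves": [
    [-0.01, 0.003, 0.02, 0, 0, 0, 0],
    [-0.021, 0.007, 0.04, 0, 0, 0, 0],
    [-0.028, 0.01, 0.055, 0, 0, 0, 0],
    [-0.034, 0.012, 0.066, 0, 0, 0, 0],
    [-0.034, 0.012, 0.066, 0, 0, 0, 0],
    [-0.034, 0.012, 0.066, 0, 0, 0, 0]
  ]
}}

```text
time_s: 18.6
tool_pos: [0.4985, -0.0012, 0.0367]
tool_rot: [-167.3, -25.5, 17.2]
force: [-37.3, -9.7, 64.8]
grip_width: 0.0001
grasp_force: 33.2
```

{"op": "apply_moves", "data": {
  "moves": [
    [0.007, -0.002, -0.013, 0, 0, 0, 0],
    [0.007, -0.002, -0.013, 0, 0, 0, 0],
    [0.007, -0.002, -0.013, 0, 0, 0, 0],
    [0.007, -0.002, -0.013, 0, 0, 0, 0],
    [0.007, -0.002, -0.013, 0, 0, 0, 0],
    [0.007, -0.002, -0.013, 0, 0, 0, 0]
  ]
}}

```text
time_s: 19.2
tool_pos: [0.4984, -0.0013, 0.0378]
tool_rot: [-167.4, -25.4, 17.2]
force: [-26.0, -7.2, 44.8]
grip_width: 0.0003
grasp_force: 22.7
```

{"op": "apply_moves", "data": {
  "moves": [
    [0.02, -0.008, -0.05, 0, 0, 0, 0],
    [0.045, -0.016, -0.1, 0, 0, 0, 0],
    [0.07, -0.024, -0.16, 0, 0, 0, 0],
    [0.09, -0.03, -0.22, 0, 0, 0, 0],
    [0.1, -0.03, -0.3, 0, 0, 0, 0],
    [0.1, -0.03, -0.4, 0, 0, 0, 0],
    [0.1, -0.03, -0.4, 0, 0, 0, 0],
    [0.1, -0.03, -0.4, 0, 0, 0, 0]
  ]
}}

```text
time_s: 20.0
tool_pos: [0.4854, -0.0163, 0.113]
tool_rot: [-167.5, -25.2, 17.2]
force: [-0.5, 0.1, 0.1]
grip_width: 0.0005
grasp_force: 0.0
```

```bash
python3 - <<'E'
from h import *
rows([])
im=viewer.read_camera("scene"); cv2.imwrite("pics/s8.png",cv2.resize(im[150:350,170:436,::-1],None,fx=3,fy=3))
E
```

```text
t 20.0 [ 0.4854 -0.0163  0.113 ] [-167.5  -25.2   17.2] q [ 33.  -5. -15. 128. -35.  49. -31.] F [-0.5  0.1  0.1] w 0.0005
```

View pics/s8.png

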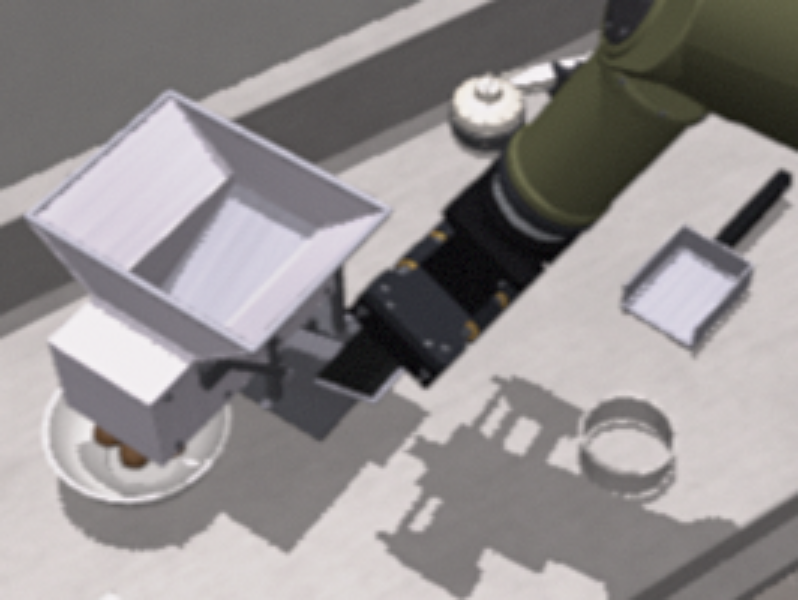

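{"op": "apply_moves", "data": {
  "moves": [
    [0, 0, 0, 0, 0, 0, 0],
    [0, 0, 0, 0, 0, 0, 0],
    [0, 0, 0, 0, 0, 0, 0],
    [0, 0, 0, 0, 0, 0, 0],
    [0, 0, 0, 0, 0, 0, 0],
    [0, 0, 0, 0, 0, 0, 0],
    [0, 0, 0, 0, 0, 0, 0],
    [0, 0, 0, 0, 0, 0, 0],
    [0, 0, 0, 0, 0, 0, 0],
    [0, 0, 0, 0, 0, 0, 0],
    [0, 0, 0, 0, 0, 0, 0],
    [0, 0, 0, 0, 0, 0, 0],
    [0, 0, 0, 0, 0, 0, 0],
    [0, 0, 0, 0, 0, 0, 0],
    [0, 0, 0, 0, 0, 0, 0],
    [0, 0, 0, 0, 0, 0, 0],
    [0, 0, 0, 0, 0, 0, 0],
    [0, 0, 0, 0, 0, 0, 0],
    [0, 0, 0, 0, 0, 0, 0],
    [0, 0, 0, 0, 0, 0, 0]
  ]
}}

```text
time_s: 22.05
tool_pos: [0.4852, -0.016, 0.1124]
tool_rot: [-167.4, -25.2, 17.1]
force: [0.7, 0.4, -0.3]
grip_width: 0.0003
grasp_force: 0.0
```

```bash
python3 - <<'E'
from h import *
for i in range(6):
    im=viewer.read_camera("scene").astype(int)
    m=(im[...,0]-im[...,2]>45); m[:250]=0; m[:,260:]=0; m[330:]=0; m[:,:180]=0
    print(m.sum(), np.argwhere(m).mean(0).round(2) if m.any() else None)
E
```

```text
24 [299.46 210.21]
23 [299.04 209.52]
25 [299.44 210.12]
24 [299.46 210.04]
22 [299.5  210.18]
24 [299.46 210.21]
```

```bash
python3 -c "
from cell import env
print(env.sign_off())"
```

```text
the job is handed in; nothing more can be done
None
```

I handed the job in after about 22 s of robot time, with no verdict reported back: all three walnuts were seen in the bowl (partly hidden by the spout in the last picture), the empty scoop lies flat where it started, and the pedal was pressed to its stop and is back up.

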